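Load the classroom ball track from the drawer

TASK

Pull the little cabinet's drawer out to its stop, lift out the scoop tray with its three balls, and tip it at the wide upper end of the wooden track so that the balls roll down and line up in the narrow groove. Then set the empty tray back upright in the drawer and push the drawer fully shut. Do not drop a ball, and leave the other things on the table where they are.

Things in the scene. Friction and masses are not known exactly. Their poses are not given: they have to be found in the camera images.
- cabinet: Fixed brown wooden cabinet, 150 wide (y), 150 high, front facing its own -x. Origin: on the table under the middle of its front face; it runs 235 back (+x). Its top board (z 135 to 150) overhangs the front by 12, so a gripper pointing straight down does not fit over the pull: come leaning 20 to 45 degrees, fingers slanting down and towards the cabinet.
- drawer (a joint): Drawer travel in m along the cabinet's -x: 0 shut, 0.165 at its stop; starts up to 0.01 open, stays where left, 1 to 3 N moves it. Pale front panel 14 thick, 146 wide, z 15 to 131. Inside: 110 wide, 180 long from 19 behind the panel's outer face, floor at z 20, side and back walls up to z 60.
- drawer_pull (a point): Centre of the drawer's pull: a block 22 (x, out from the panel) x 24 (y) x 26 (z) on a 14 thick stem, its centre 38 in front of the panel's outer face and 51 above the table; pinch its sides along y. It moves with the drawer; axes as the cabinet.
- tray: Loose pale wooden scoop tray, 0.1 kg, 104 long (x), 46 wide (y); origin under its centre. Walls 30 high, 5 thick, on three sides; the end at its own -x is open and starts towards the drawer front. The inner floor, 36 wide, rises from 5 above the underside at the back to 14 at the open end: balls stay in while level, roll out when that end is tipped down over 5 degrees.
- tray_grip (a point): Grip point on the tray's handle, 70 above the tray's underside, over its centre. The handle is an upright board across the middle of the tray: 14 thick (x), 46 wide (y), z 42 to 84 of the tray, on two legs, with the balls free to roll beneath. Pinch it along the tray's x; pinched so, the tray turns with the gripper. Axes as the tray.
- ball0_center (a point): Centre of a white glazed ball, diameter 25, 20 g; in the tray at the start.
- ball1_center (a point): Centre of the second, identical ball.
- ball2_center (a point): Centre of the third, identical ball.
- track: Fixed wooden track sloping 8 degrees down to its own -x. Origin: on the table under its upper end, on the groove's middle line. Pan: x -60 to 0, y -15 to 55, floor 75 up at x 0. Guide wall at y -15 all along; a diagonal wall from x -60 to -140 narrows to the groove, y -15 to 15, x -140 to -228, with end stop. Walls 24 above the floor, rear bar (x 0 to 8) 8 above it.
- track_mouth (a point): Point on the pan's floor, middle of its width, 30 from its rear end, 71 above the table: bring the tray's open end just above here. Axes as the track.
- track_end (a point): Point on the groove's floor at its closed lower end, 43 above the table. Three balls lined up reach 75 back from it.
- cup: Bystander: loose pale plain cup, 72 across, 100 high; origin under its centre.
- spoon: Bystander: loose yellow measuring spoon, 140 long, lying flat; origin under it.
- carton: Bystander: loose closed brown card carton 50 x 85 x 150 high; origin under its centre.
- tub: Bystander: loose open tub 100 x 130 x 55 high; origin under its centre.

How it is judged:
By the outcome, as a careful person would: the job done as asked, in the order asked, and still so for the second after the job is handed in, with the robot touching nothing.
It also fails if it takes over 72 s, if anything falls off the work surface, if the arm or the gripper's body presses on something with over 40 N, if the wrist force passes 120 N, or if a joint passes its speed limit or range.

ROBOT

A 6-joint arm with a two-finger parallel gripper is mounted at the origin on the work surface. World frame = base frame: x ahead of the robot, y to its left, z up, the work surface at z = 0. Lengths are in m, angles in degrees, forces in N, time in s.
With the tool pointing down it reaches from about 0.4 to 0.825 m from the base axis. Payload 7 kg.
Tool frame: the origin (TCP) lies on the centre line of the jaws, within the pads' length; the fingertips stand 11 mm ahead of it and the grasp point (between the pads) lies 8 mm behind it; z points along the fingers, y is the direction in which the jaws open and shut (so a half turn about z gives the same grasp; the last joint's range is limited). The gripper opens to 88 mm and grips with 3 to 60 N. Pads are 19 mm wide; open, the fingers measure 130 mm over their backs; the gripper's body (78 mm by 193 mm) begins 47 mm behind the grasp point.
Start: joints at [-60.728, 20.546, 0.682, 0, -70.136, -16.507], TCP at [0.149, -0.658, 0.238] pointing down, gripper open.
Joint ranges: [-176.03, 176.03], [-82.01, 121.73], [-58.28, 71.71], [-173.87, 95.51], [-174.79, -0.11], [-173.66, 173.66]. Speed limits (degrees/s): [136.94, 136.94, 172.46, 180, 180, 180].

INTERFACE

Orientations are given as [roll, pitch, yaw] about the fixed x, y, z axes, in that order (R = Rz(yaw) Ry(pitch) Rx(roll)).
In Python, from plant import ctrl, cams, order gives the robot as it stands.
- The arm moves only by the tool jog_arm, never from a script. Its argument "motion" is a list of rows, each an object with "offset": the shift along the tool's x, y, z in mm, a list of three; "roll": the turn about the tool's z in rad; "hand": the finger opening in mm, from 0 to 87.6. A call has 1 to 20 rows; each row is the pose to reach, as a shift and turn from the pose commanded when the call began, along the tool's axes at that moment; what a row does not reach only later rows make up. A row lasts 1/12 s, in which the tool goes at most 41.7 mm and 7.16 degrees, less where a joint would pass 70% of its speed; a pose out of reach is approached as far as the arm can. A call with a gripper value outside its range is refused whole. The fingers move at their own pace and stop on an object; the grip force is fixed at half the most. Time passes only in rows, so rows that repeat a pose let the fingers close. It gives the time, the measured TCP pose, the force and the opening at its end, in the units of the state.
- ctrl.get_obs(): the state, without advancing time (a new reading comes with each control period).
- cams.snapshot(name): name is "scene" or "side" or "wrist"; returns a dict with "img" (480x640x3 uint8, red, green, blue), "K" (3x3 intrinsics, pixels), "cam_to_world" (4x4, takes a point from camera to world coordinates); the wrist camera has in their place "T_tool_cam" (4x4, takes a point from camera to tool coordinates, whose origin is the TCP and whose axes are the flange's). Camera axes: x right, y down, z forward; pixel columns grow to the right and rows downward; lengths in m; the calibration is good to about 2 mm. The wrist camera is an equidistant fisheye: a pixel r from the principal point sees the ray r / f radians off the axis. A picture is of the moment at which its call begins: read the wrist's pose just before it. There is no depth.
- order.close_job(): hands the job in, once; it reports no verdict.
The state is a dict: "clock": time; "joint_pos": joint angles; "qvel": joint speeds; "tau": joint torques, N m; "tool_pos": TCP position; "orientation": TCP orientation; "force": force on the tool from outside, world axes, zero at the start; "moment": the same for the moment, N m; "opening": finger opening in m.
Only numpy, scipy, OpenCV 4.12 (cv2) and the standard library are available. Lean on these libraries where they do the work, as an engineer would, in place of code of your own. Each camera call takes 0.05 s, during which the arm holds its last target. There are 200 camera calls.

## Working session

There is one attempt and no reset: what is moved stays moved. The work goes in short steps, Python scripts to look and compute and a tool call to move; the robot and the scene stay as the last step left them, time stands still between calls to the robot, and variables do not carry over. Pictures are saved under pics/ and viewed, about 8 in all and at most 12, crops included, and the job is handed in when it is done.

Besides the shell and the picture viewer there is one more tool, called after "Request:" by a JSON object that holds its "api" and its "payload". jog_arm: Moves the arm, as the interface text tells. Its arguments: {"type":"object","properties":{"motion":{"type":"array"}},"required":["motion"]}

```bash
ls; mkdir -p pics; python3 - <<'E'
from plant import ctrl,cams
import cv2,numpy as np
print(ctrl.get_obs())
for n in ("scene","side"):
    s=cams.snapshot(n); cv2.imwrite(f"pics/{n}0.png",s["img"][:,:,::-1]); np.savez(f"{n}0.npz",**s); print(s["K"],s["cam_to_world"])
s=cams.snapshot("wrist");print(s["K"],s["T_tool_cam"]);cv2.imwrite("pics/wrist0.png",s["img"][:,:,::-1])
E
```

```text
pics
{'clock': 0.0, 'joint_pos': array([-6.07261912e+01,  2.05905726e+01,  6.32304978e-01, -1.99697658e-02,
       -7.01348097e+01, -1.65052687e+01]), 'qvel': array([ 0.02918598,  0.0386418 , -0.14106976,  0.05741648, -0.01489626,
        0.00361129]), 'tau': array([-2.35414765e-03, -5.82719207e+01,  2.93051201e+01,  6.99707866e+00,
        7.05183222e-03, -1.63949671e-04]), 'tool_pos': array([ 0.14903138, -0.65785147,  0.23662172]), 'orientation': array([ 1.79905424e+02, -8.44694332e-03, -1.67238254e+02]), 'force': array([-0.15034569,  0.00726898, -0.17340825]), 'moment': array([-0.00041075, -0.02614157,  0.01705891]), 'opening': 0.0873832442403469}
[[447.56004528   0.         315.81909487]
 [  0.         447.56004528 242.92898719]
 [  0.           0.           1.        ]] [[-0.02274195  0.83317679 -0.55253891  1.12122068]
 [ 0.99971222  0.02317304 -0.00620439 -0.0185094 ]
 [ 0.00763466 -0.552521   -0.83346401  0.87299325]
 [ 0.          0.          0.          1.        ]]
[[449.23874326   0.         318.33914603]
 [  0.         449.23874326 247.82749142]
 [  0.           0.           1.        ]] [[-0.96647996 -0.1421336   0.21380958  0.33751805]
 [-0.25662418  0.56003725 -0.78771969  0.78989251]
 [-0.00777989 -0.816184   -0.5777397   0.71162303]
 [ 0.          0.          0.          1.        ]]
[[371.64829954   0.         319.83199258]
 [  0.         371.64829954 243.23177084]
 [  0.           0.           1.        ]] [[ 3.78553345e-04 -9.69402993e-01 -2.45474426e-01  6.46016787e-02]
 [ 9.99999901e-01  4.24440117e-04 -1.34027046e-04 -2.16510920e-04]
 [ 2.34115413e-04 -2.45474351e-01  9.69403058e-01 -1.48430062e-01]
 [ 0.00000000e+00  0.00000000e+00  0.00000000e+00  1.00000000e+00]]
```

View pics/scene0.png

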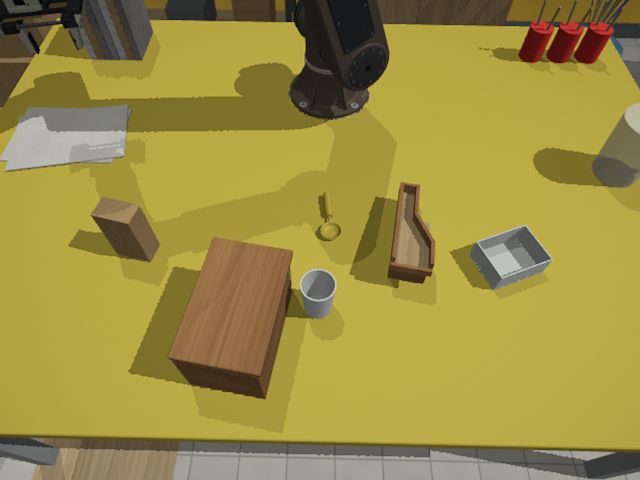

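View pics/side0.png

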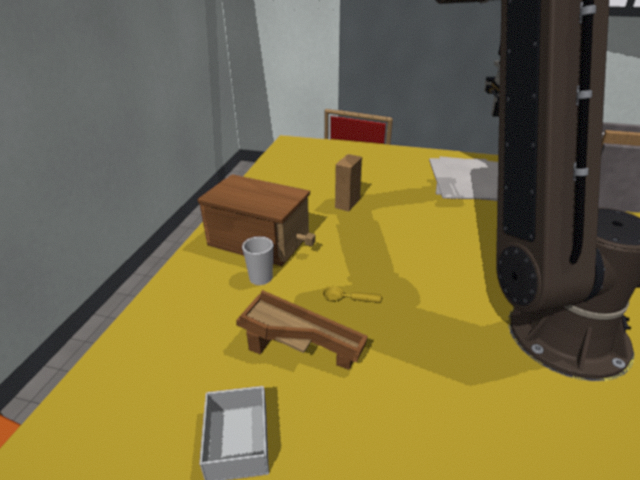

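Scene: cabinet top corners ≈(215,239),(292,250),(265,378),(171,357). Track lies from (410,185) (low end) to (410,280) (wide upper end), with the cup at (318,290) between the track and the cabinet. Side: the pull is at (307,239). I'll enlarge the track and cabinet to get exact corners.

```bash
cat > h.py <<'E'
import numpy as np,cv2
from scipy.spatial.transform import Rotation as R
def ray(K,T,u,v):
    d=T[:3,:3]@np.linalg.solve(K,[u,v,1.]); return T[:3,3],d
def onz(f,u,v,z):
    s=np.load(f"{f}.npz"); o,d=ray(s["K"],s["cam_to_world"],u,v); return o+d*(z-o[2])/d[2]
def two(a,ua,b,ub):
    A=[];B=[]
    for f,u in ((a,ua),(b,ub)):
        s=np.load(f"{f}.npz"); o,d=ray(s["K"],s["cam_to_world"],*u); d/=np.linalg.norm(d); P=np.eye(3)-np.outer(d,d); A.append(P);B.append(P@o)
    return np.linalg.lstsq(np.vstack(A),np.hstack(B),rcond=None)[0]
def proj(f,p):
    s=np.load(f"{f}.npz"); T=s["cam_to_world"]; q=s["K"]@(T[:3,:3].T@(np.asarray(p)-T[:3,3])); return q[:2]/q[2]
E
python3 - <<'E'
from h import *
a=cv2.imread("pics/scene0.png");b=cv2.imread("pics/side0.png")
A=cv2.resize(a[175:295,380:445],None,fx=5,fy=5,interpolation=cv2.INTER_CUBIC)   #325x600
B=cv2.resize(a[230:400,165:300],None,fx=3.5,fy=3.5,interpolation=cv2.INTER_CUBIC)[:600] #472x595
o=np.zeros((600,800,3),np.uint8);o[:,:325]=A;o[:B.shape[0],327:327+B.shape[1]]=B
cv2.imwrite("pics/crop1.png",o)
for u in [(215,239),(292,250),(265,378),(171,357)]: print(onz("scene0",*u,.15))
E
```

```text
[ 0.63820246 -0.22017559  0.15      ]
[ 0.65944761 -0.06917116  0.15      ]
[ 0.90563339 -0.09992116  0.15      ]
[ 0.8748638  -0.25817039  0.15      ]
```

View pics/crop1.png

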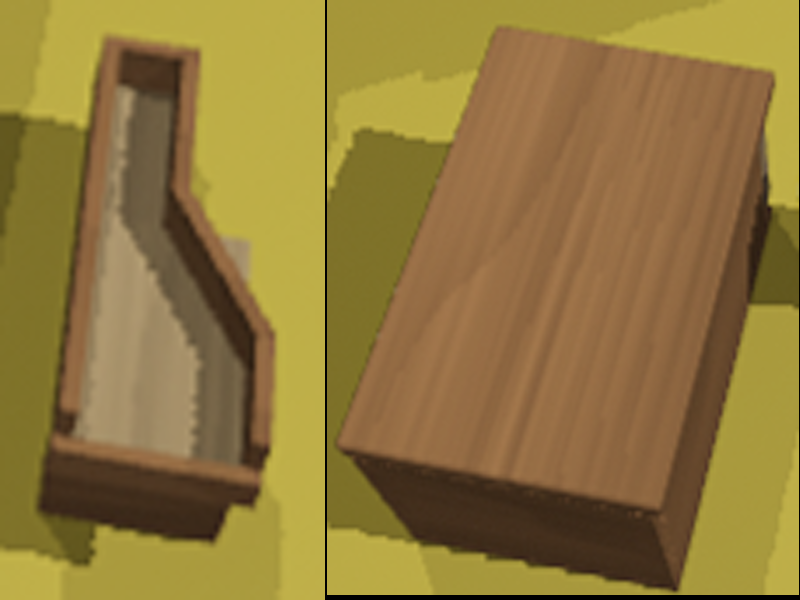

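Track crop (5×, origin 380,175): the inner guide-wall top edge runs from (122,50) to (75,410), the groove end corner is (182,58), and the rear bar's top back edge runs (52,458)–(258,492). Cabinet crop (3.5×, origin 165,230): top corners are (497,27), (774,74), (660,513) and (338,447).

```bash
python3 - <<'E'
from h import *
c=lambda x,y,f,u0,v0:(u0+(x+.5)/f-.5,v0+(y+.5)/f-.5)
P=[onz("scene0",*c(x-327,y,3.5,165,230),.15)[:2] for x,y in [(497,27),(774,74),(660,513),(338,447)]]
M=np.array([[-.012,.075],[-.012,-.075],[.235,-.075],[.235,.075]])
def fit(M,P):
    P=np.array(P);m=M-M.mean(0);p=P-P.mean(0)
    a=np.arctan2((m[:,0]*p[:,1]-m[:,1]*p[:,0]).sum(),(m*p).sum());Q=np.array([[np.cos(a),-np.sin(a)],[np.sin(a),np.cos(a)]])
    t=P.mean(0)-Q@M.mean(0);return t,np.degrees(a),Q,(P-(M@Q.T+t))*1e3
# image left = world -y ; cabinet +y is world +y
M[:,1]*=-1
t,a,Q,r=fit(M,P);print("cab",t,a,r.round(1))
for n,s in (("pull shut",-.038),("pull open",-.203)): print(n,t+Q@[s,0])
X=[(122,50,.067,-.228,-.015),(182,58,.067,-.228,.015),(75,410,.099,0,-.015),(168,190,.079,-.14,.015)]
P=[onz("scene0",*c(x,y,5,380,175),z)[:2] for x,y,z,_,_ in X]
t,a,Q,r=fit(np.array([q[3:] for q in X]),P);print("track",t,a,r.round(1))
print("mouth",t+Q@[-.03,.02])
for m in ([.008,-.015,.083],[.008,.055,.083]): 
    print(proj("scene0",[*(t+Q@m[:2]),m[2]]))
print([c(x,y,5,380,175) for x,y in((52,458),(258,492))])
p=two("scene0",(214,260),"side0",(307,239));s=np.load("side0.npz")
o,d=ray(s["K"],s["cam_to_world"],307,239);print("pull side z.051",o+d*(.051-o[2])/d[2])
E
```

```text
cab [ 0.65858063 -0.14776281] -9.485245735848448 [[ 0.1 -4.5]
 [ 2.1  3.4]
 [ 0.2  3.9]
 [-2.4 -2.9]]
pull shut [ 0.62110016 -0.14150066]
pull open [ 0.45835603 -0.11430971]
track [0.64110524 0.15093142] -10.980673211959253 [[ 0.9  1. ]
 [-0.7 -0.5]
 [-1.2  0.7]
 [ 1.  -1.2]]
mouth [0.61546405 0.17627959]
[392.64421596 264.4213474 ]
[426.85765243 270.83676898]
[(390.0, 266.2), (431.2, 273.0)]
pull side z.051 [ 0.62105639 -0.14220286  0.051     ]
```

```bash
python3 - <<'E'
from h import *
b=cv2.imread("pics/side0.png")[140:380,190:400]
cv2.imwrite("pics/crop2.png",cv2.resize(b,None,fx=2.5,fy=2.5,interpolation=cv2.INTER_CUBIC))
E
```

```text
(no output)
```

View pics/crop2.png

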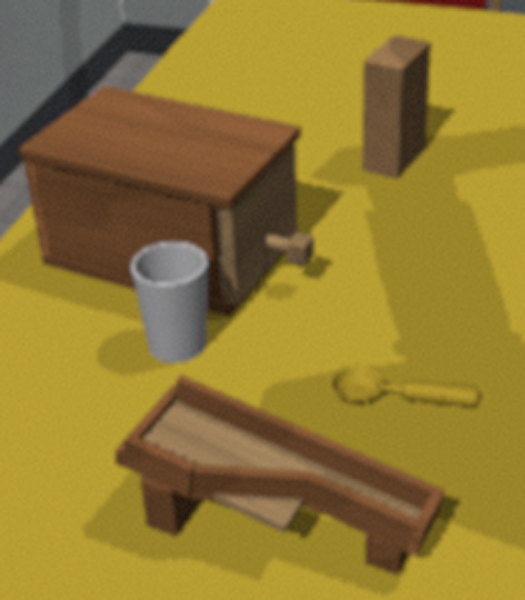

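Crop 2: the pull block is at about (302,248), which is side pixel (310,239), right where the cabinet fit puts it. The path in front of the drawer is clear. The interface only mentions roll about tool z, so I'll make a tiny test move to see what it accepts for tilts.

Request:
{"api": "jog_arm", "payload": {"motion": [{"offset":[0,0,-2],"roll":[0.05,0,0],"hand":87}]}}

```text
$.motion[0].roll: bad value
```

Request:
{"api": "jog_arm", "payload": {"motion": [{"offset":[0,0,-2],"roll":0,"hand":87,"pitch":0.05}]}}

```text
$.motion[0]: bad value
```

Request:
{"api": "jog_arm", "payload": {"motion": [{"offset":[0,0,-2],"roll":0.05,"hand":87}]}}

```text
clock: 0.23
tool_pos: [0.149, -0.6579, 0.2386]
orientation: [179.9, -0.0, -170.1]
force: [-0.2, -0.4, 0.5]
opening: 0.0873
```

Only turns about the tool's own z exist, so the tool stays vertical throughout. The adapted plan:
- **Opening:** pinch the pull at its outer edge so the body stays in front of the overhang.
- **Lifting:** pinch the tray handle across its 46 mm width.
- **Tipping:** lower the tray into the pan so it rests on the rear bar (83 mm) and the sloping floor. That gives about 13°, which is over the 5° needed.

```bash
cat >> h.py <<'E'
CT,CA=np.array([.65858,-.14776]),-9.485
TT,TA=np.array([.64110,.15093]),-10.98
def w(t,a,x,y): a=np.radians(a); return t+np.array([[np.cos(a),-np.sin(a)],[np.sin(a),np.cos(a)]])@[x,y]
def go(xy,z,yaw):
    from plant import ctrl
    o=ctrl.get_obs(); r=R.from_euler("xyz",o["orientation"],degrees=True)
    d=r.inv().apply(np.array([*xy,z])-o["tool_pos"])*1e3
    ro=-((yaw-o["orientation"][2]+180)%360-180)
    print("offset",d.round(1),"roll",round(np.radians(ro),3),"j6",o["joint_pos"][5].round(1),"t",o["clock"])
def cab():
    from plant import ctrl
    p=ctrl.get_obs()["tool_pos"]; a=np.radians(CA);c,s=np.cos(a),np.sin(a); d=p[:2]-CT
    print("tcp in cabinet mm",(np.array([c*d[0]+s*d[1],-s*d[0]+c*d[1],p[2]])*1e3).round(1))
E
python3 - <<'E'
from h import *
go(w(CT,CA,-.10,0),.238,170.5); go(w(CT,CA,-.10,0),.045,170.5)
p=onz("side0",310.6,239,.058); print(p, "cabinet", R.from_euler("z",-CA,degrees=True).apply(p-[*CT,0]))
print("cup rim",onz("scene0",318,285,.1),"carton",onz("scene0",118,210,.15),"tub",onz("scene0",510,250,.05))
E
```

```text
offset [-495.6  447.8    1.2] roll 0.339 j6 -19.3 t 0.2333
offset [-495.7  447.5  194.2] roll 0.339 j6 -19.3 t 0.2333
[ 0.60900632 -0.13461752  0.058     ] cabinet [-0.05106169  0.00479359  0.058     ]
cup rim [ 0.70709257 -0.01777132  0.1       ] carton [ 0.5729395  -0.42693791  0.15      ] tub [0.58238035 0.40128898 0.05      ]
```

Request:
{"api": "jog_arm", "payload": {"motion": [{"offset":[-124,112,0],"roll":0.1,"hand":87},{"offset":[-124,112,0],"roll":0.1,"hand":87},{"offset":[-124,112,0],"roll":0.1,"hand":87},{"offset":[-124,112,0],"roll":0.1,"hand":87},{"offset":[-248,224,0],"roll":0.2,"hand":87},{"offset":[-248,224,0],"roll":0.2,"hand":87},{"offset":[-248,224,0],"roll":0.2,"hand":87},{"offset":[-248,224,0],"roll":0.2,"hand":87},{"offset":[-372,336,0],"roll":0.3,"hand":87},{"offset":[-372,336,0],"roll":0.3,"hand":87},{"offset":[-372,336,0],"roll":0.3,"hand":87},{"offset":[-372,336,0],"roll":0.339,"hand":87},{"offset":[-496,448,0],"roll":0.339,"hand":87},{"offset":[-496,448,0],"roll":0.339,"hand":87},{"offset":[-496,448,0],"roll":0.339,"hand":87},{"offset":[-496,448,0],"roll":0.339,"hand":87},{"offset":[-496,448,0],"roll":0.339,"hand":87}]}}

```text
clock: 1.65
tool_pos: [0.5642, -0.1271, 0.2389]
orientation: [180.0, 0.0, 170.7]
force: [0.3, -0.8, 0.3]
opening: 0.0872
```

```bash
python3 - <<'E'
from h import *
cab(); go(w(CT,CA,-.10,0),.043,170.5)
from plant import cams
s=cams.snapshot("wrist");cv2.imwrite("pics/wrist1.png",s["img"][:,:,::-1])
E
```

```text
tcp in cabinet mm [-96.4   4.8 238.9]
offset [  3.7  -4.9 195.9] roll 0.003 j6 -106.0 t 1.65
```

View pics/wrist1.png

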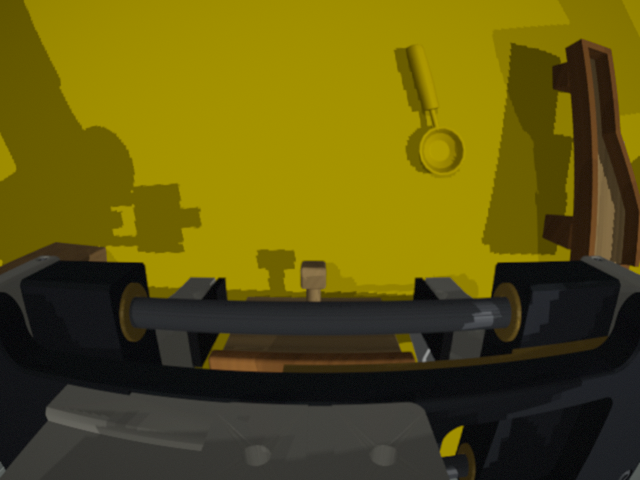

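Wrist view: the pull block is at (302–326, 262–290), centred near (313,274), with the jaws open either side of it. I'll cast that ray to get its y.

```bash
cat >> h.py <<'E'
def wray(u,v,s,o):
    K=s["K"];x,y=(u-K[0,2])/K[0,0],(v-K[1,2])/K[1,1];th=np.hypot(x,y)
    d=np.array([x/th*np.sin(th),y/th*np.sin(th),np.cos(th)])
    r=R.from_euler("xyz",o["orientation"],degrees=True); T=s["T_tool_cam"]
    return o["tool_pos"]+r.apply(T[:3,3]), r.apply(T[:3,:3]@d)
def won(u,v,z,s,o):
    p,d=wray(u,v,s,o); return p+d*(z-p[2])/d[2]
def tocab(p): return R.from_euler("z",-CA,degrees=True).apply(np.asarray(p)-[*CT,0])*1e3
E
python3 - <<'E'
from h import *
from plant import ctrl,cams
o=ctrl.get_obs();s=cams.snapshot("wrist")
g=s["img"][255:300,314].astype(int);print([(255+i,*r) for i,r in enumerate(g)][::2])
for v in (262,283,290): print(v,tocab(won(302,v,.064,s,o)).round(1),tocab(won(325,v,.064,s,o)).round(1),tocab(won(314,v,.038,s,o)).round(1))
E
```

```text
[(255, np.int64(166), np.int64(148), np.int64(0)), (257, np.int64(165), np.int64(147), np.int64(0)), (259, np.int64(165), np.int64(148), np.int64(0)), (261, np.int64(150), np.int64(133), np.int64(0)), (263, np.int64(71), np.int64(60), np.int64(25)), (265, np.int64(56), np.int64(46), np.int64(31)), (267, np.int64(59), np.int64(48), np.int64(30)), (269, np.int64(92), np.int64(76), np.int64(49)), (271, np.int64(129), np.int64(107), np.int64(69)), (273, np.int64(138), np.int64(114), np.int64(75)), (275, np.int64(130), np.int64(109), np.int64(70)), (277, np.int64(117), np.int64(97), np.int64(62)), (279, np.int64(118), np.int64(98), np.int64(63)), (281, np.int64(119), np.int64(97), np.int64(63)), (283, np.int64(118), np.int64(97), np.int64(62)), (285, np.int64(117), np.int64(96), np.int64(62)), (287, np.int64(116), np.int64(95), np.int64(62)), (289, np.int64(114), np.int64(93), np.int64(60)), (291, np.int64(118), np.int64(97), np.int64(61)), (293, np.int64(120), np.int64(99), np.int64(63)), (295, np.int64(121), np.int64(100), np.int64(64)), (297, np.int64(121), np.int64(99), np.int64(64)), (299, np.int64(121), np.int64(100), np.int64(63))]
262 [-63. -13.  64.] [-63.1   7.9  64. ] [-55.1  -2.5  38. ]
283 [-42.7 -13.2  64. ] [-42.8   8.1  64. ] [-33.1  -2.5  38. ]
290 [-35.7 -13.3  64. ] [-35.8   8.2  64. ] [-25.6  -2.5  38. ]
```

Pull front face is at cabinet x≈−56 (drawer about 7 mm open), y≈−2.5. Pads centred at x=−55 give about 10 mm of overlap and keep the body 4 mm clear of the overhang.

Request:
{"api": "jog_arm", "payload": {"motion": [{"offset":[4,-7,40],"roll":0,"hand":70},{"offset":[4,-7,80],"roll":0,"hand":70},{"offset":[4,-7,120],"roll":0,"hand":60},{"offset":[4,-7,160],"roll":0,"hand":60},{"offset":[4,-7,185],"roll":0,"hand":60},{"offset":[4,-7,196],"roll":0,"hand":60},{"offset":[-5,-7,196],"roll":0,"hand":60},{"offset":[-15,-7,196],"roll":0,"hand":60},{"offset":[-25,-7,196],"roll":0,"hand":60},{"offset":[-32,-7,196],"roll":0,"hand":60},{"offset":[-36,-7,196],"roll":0,"hand":60},{"offset":[-36,-7,196],"roll":0,"hand":60}]}}

```text
clock: 2.75
tool_pos: [0.5968, -0.1447, 0.0446]
orientation: [180.0, 0.1, 170.5]
force: [0.4, -0.3, 0.4]
opening: 0.0596
```

```bash
python3 - <<'E'
from h import *
cab()
E
```

```text
tcp in cabinet mm [-61.4  -7.2  44.6]
```

Request:
{"api": "jog_arm", "payload": {"motion": [{"offset":[0,4.5,1],"roll":0,"hand":60},{"offset":[-5,4.5,1],"roll":0,"hand":60},{"offset":[-5,4.5,1],"roll":0,"hand":40},{"offset":[-5,4.5,1],"roll":0,"hand":18},{"offset":[-5,4.5,1],"roll":0,"hand":18},{"offset":[-5,4.5,1],"roll":0,"hand":18},{"offset":[-5,4.5,1],"roll":0,"hand":18},{"offset":[-5,4.5,1],"roll":0,"hand":18}]}}

```text
clock: 3.42
tool_pos: [0.6008, -0.1406, 0.0426]
orientation: [180.0, 0.0, 170.5]
force: [1.2, 23.9, 2.5]
opening: 0.0254
```

```bash
python3 - <<'E'
from h import *
cab()
E
```

```text
tcp in cabinet mm [-58.2  -2.5  42.6]
```

Request:
{"api": "jog_arm", "payload": {"motion": [{"offset":[0,1,0],"roll":0,"hand":18},{"offset":[0,1.5,0],"roll":0,"hand":18},{"offset":[0,1.5,0],"roll":0,"hand":18},{"offset":[0,1.5,0],"roll":0,"hand":18}]}}

```text
clock: 3.75
tool_pos: [0.6011, -0.1395, 0.0426]
orientation: [-180.0, 0.0, 170.5]
force: [0.7, -0.0, -0.6]
opening: 0.0237
```

Request:
{"api": "jog_arm", "payload": {"motion": [{"offset":[5,0,0],"roll":0,"hand":18},{"offset":[15,0,0],"roll":0,"hand":18},{"offset":[28,0,0],"roll":0,"hand":18},{"offset":[42,0,0],"roll":0,"hand":18},{"offset":[56,0,0],"roll":0,"hand":18},{"offset":[70,0,0],"roll":0,"hand":18},{"offset":[84,0,0],"roll":0,"hand":18},{"offset":[95,0,0],"roll":0,"hand":18},{"offset":[100,0,0],"roll":0,"hand":18},{"offset":[100,0,0],"roll":0,"hand":18}]}}

```text
clock: 4.58
tool_pos: [0.5006, -0.1225, 0.0426]
orientation: [180.0, -0.1, 170.5]
force: [-0.7, 2.5, -3.6]
opening: 0.0236
```

```bash
python3 - <<'E'
from h import *
cab()
E
```

```text
tcp in cabinet mm [-160.    -1.1   42.6]
```

Request:
{"api": "jog_arm", "payload": {"motion": [{"offset":[10,0,0],"roll":0,"hand":18},{"offset":[22,0,0],"roll":0,"hand":18},{"offset":[34,0,0],"roll":0,"hand":18},{"offset":[46,0,0],"roll":0,"hand":18},{"offset":[53,0,0],"roll":0,"hand":18},{"offset":[56,0,0],"roll":0,"hand":18},{"offset":[58,0,0],"roll":0,"hand":18},{"offset":[60,0,0],"roll":0,"hand":18},{"offset":[60,0,0],"roll":0,"hand":18}]}}

```text
clock: 5.33
tool_pos: [0.4464, -0.1132, 0.0426]
orientation: [180.0, 0.3, 170.5]
force: [12.9, -5.5, -20.4]
opening: 0.0235
```

```bash
python3 - <<'E'
from h import *
cab()
E
```

```text
tcp in cabinet mm [-215.    -0.9   42.6]
```

Request:
{"api": "jog_arm", "payload": {"motion": [{"offset":[-3,0,0],"roll":0,"hand":60},{"offset":[-3,0,0],"roll":0,"hand":60},{"offset":[-3,0,0],"roll":0,"hand":60},{"offset":[-3,0,-30],"roll":0,"hand":60},{"offset":[-3,0,-70],"roll":0,"hand":60},{"offset":[-3,0,-110],"roll":0,"hand":60},{"offset":[-3,0,-150],"roll":0,"hand":60},{"offset":[-3,0,-190],"roll":0,"hand":60},{"offset":[-3,0,-200],"roll":0,"hand":60},{"offset":[-3,0,-200],"roll":0,"hand":60}]}}

```text
clock: 6.17
tool_pos: [0.4477, -0.1136, 0.2467]
orientation: [179.9, 0.4, 170.5]
force: [0.4, 0.4, -1.8]
opening: 0.06
```

```bash
python3 - <<'E'
from h import *
from plant import cams,ctrl
cab()
o=ctrl.get_obs();s=cams.snapshot("scene");np.savez("scene1.npz",**s);t=cams.snapshot("side");np.savez("side1.npz",**t)
a=s["img"][150:300,170:340,::-1];b=t["img"][170:320,230:400,::-1]
cv2.imwrite("pics/open.png",np.hstack([cv2.resize(x,(400,353),interpolation=cv2.INTER_CUBIC) for x in (a,b)]))
E
```

```text
tcp in cabinet mm [-213.6   -1.1  246.7]
```

View pics/open.png

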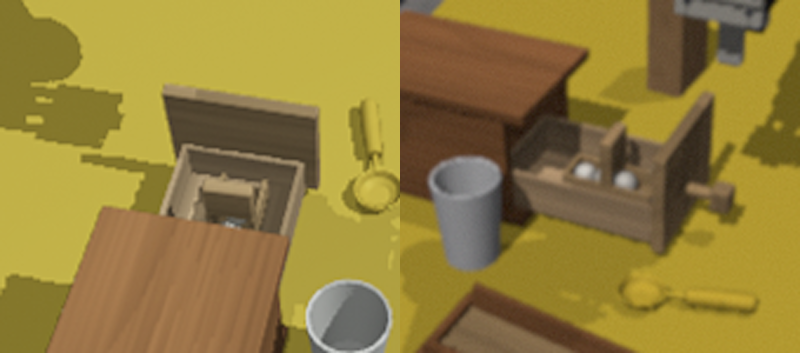

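The drawer is open. The tray handle top shows at crop-left ≈(230,183) and crop-right ≈(613,130), with the balls beneath it.

```bash
python3 - <<'E'
from h import *
f=400/170
A=lambda x,y:(170+(x+.5)/f-.5,150+(y+.5)/f-.5); B=lambda x,y:(230+(x-400+.5)/f-.5,170+(y+.5)/f-.5)
for p in [(205,180),(254,187),(230,184),(203,195),(252,202)]: print("scene",tocab(onz("scene1",*A(*p),.104)).round(1))
for p in [(605,138),(622,126),(613,130)]: print("side",tocab(onz("side1",*B(*p),.104)).round(1))
print(tocab(two("scene1",A(230,184),"side1",B(613,130))).round(1))
print("panel",[tocab(onz("scene1",*A(*p),.131)).round(1) for p in [(165,86),(319,108)]])
E
```

```text
scene [-84.5 -16.1 104. ]
scene [-85.5  28.8 104. ]
scene [-84.6   7.  104. ]
scene [-68.3 -13.6 104. ]
scene [-69.3  30.9 104. ]
side [-74.8  16.8 104. ]
side [-81.7 -12.3 104. ]
side [-76.1  -1.  104. ]
[-80.3   8.6 110.5]
panel [array([-162.4,  -72. ,  131. ]), array([-164.2,   72.4,  131. ])]
```

Handle centre is ≈(−77, 7) in cabinet axes, width 45 as expected and nearly square to the drawer. I'll move over it, descend and pinch across y.

Request:
{"api": "jog_arm", "payload": {"motion": [{"offset":[-35,8,0],"roll":0,"hand":75},{"offset":[-75,8,0],"roll":0,"hand":75},{"offset":[-115,8,0],"roll":0,"hand":75},{"offset":[-136,8,0],"roll":0,"hand":75},{"offset":[-136,8,10],"roll":0,"hand":75},{"offset":[-136,8,45],"roll":0,"hand":75},{"offset":[-136,8,80],"roll":0,"hand":75},{"offset":[-136,8,110],"roll":0,"hand":75},{"offset":[-136,8,110],"roll":0,"hand":75}]}}

```text
clock: 7.02
tool_pos: [0.5759, -0.128, 0.1245]
orientation: [-179.9, -0.8, 170.4]
force: [-0.9, -0.4, -0.5]
opening: 0.0752
```

```bash
python3 - <<'E'
from h import *
from plant import cams,ctrl
cab();print(ctrl.get_obs()["orientation"])
s=cams.snapshot("side")["img"][120:320,230:430,::-1];w_=cams.snapshot("wrist")["img"][:,:,::-1]
cv2.imwrite("pics/pre.png",np.hstack([cv2.resize(s,(400,400),interpolation=cv2.INTER_CUBIC),cv2.resize(w_[140:460,160:480],(400,400))]))
E
```

```text
tcp in cabinet mm [-84.8   5.9 124.5]
[-179.90151648   -0.77036995  170.38306723]
```

View pics/pre.png

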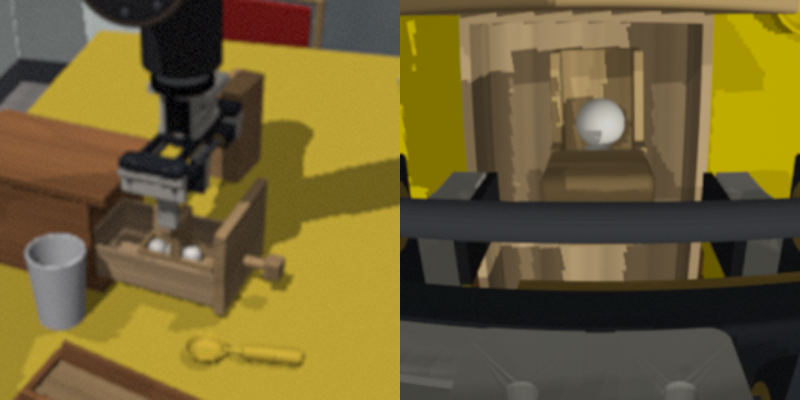

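```bash
python3 - <<'E'
from h import *
from plant import cams,ctrl
o=ctrl.get_obs();s=cams.snapshot("wrist")
g=s["img"][245:305,320].astype(int).sum(1);print([(245+i,int(x)) for i,x in enumerate(g)][::2])
for v in (260,277,292): print(v,tocab(won(320,v,.104,s,o)).round(1),tocab(won(320,v,.062,s,o)).round(1))
print("y",tocab(won(160+.8*145,275,.104,s,o)).round(1),tocab(won(160+.8*252,275,.104,s,o)).round(1))
E
```

```text
[(245, 561), (247, 535), (249, 425), (251, 314), (253, 273), (255, 181), (257, 172), (259, 165), (261, 163), (263, 171), (265, 184), (267, 179), (269, 174), (271, 182), (273, 202), (275, 239), (277, 265), (279, 283), (281, 291), (283, 293), (285, 293), (287, 289), (289, 283), (291, 223), (293, 211), (295, 208), (297, 274), (299, 473), (301, 372), (303, 105)]
260 [-92.1   6.5 104. ] [-79.7   6.4  62. ]
277 [-83.3   6.5 104. ] [-68.7   6.4  62. ]
292 [-75.2   6.5 104. ] [-58.6   6.4  62. ]
y [-84.2 -15.6 104. ] [-84.3  27.4 104. ]
```

Request:
{"api": "jog_arm", "payload": {"motion": [{"offset":[-7.5,0,0],"roll":0,"hand":75},{"offset":[-7.5,0,20],"roll":0,"hand":75},{"offset":[-7.5,0,35],"roll":0,"hand":75},{"offset":[-7.5,0,43],"roll":0,"hand":75},{"offset":[-7.5,0,43],"roll":0,"hand":75}]}}

```text
clock: 7.58
tool_pos: [0.5891, -0.1293, 0.0893]
orientation: [-180.0, -0.0, 170.5]
force: [-0.1, -1.2, 0.7]
opening: 0.0751
```

```bash
python3 - <<'E'
from h import *
from plant import cams,ctrl
cab();print(ctrl.get_obs()["orientation"])
E
```

```text
tcp in cabinet mm [-71.6   6.7  89.3]
[-1.79996624e+02 -3.36716921e-02  1.70472131e+02]
```

Request:
{"api": "jog_arm", "payload": {"motion": [{"offset":[5,0,4],"roll":0,"hand":75},{"offset":[5,0,5],"roll":0,"hand":65},{"offset":[5,0,5],"roll":0,"hand":55},{"offset":[5,0,5],"roll":0,"hand":50},{"offset":[5,0,5],"roll":0,"hand":46},{"offset":[5,0,5],"roll":0,"hand":40},{"offset":[5,0,5],"roll":0,"hand":40},{"offset":[5,0,5],"roll":0,"hand":40},{"offset":[5,0,5],"roll":0,"hand":40}]}}

```text
clock: 8.33
tool_pos: [0.5844, -0.1285, 0.0849]
orientation: [180.0, 0.0, 170.5]
force: [-0.8, 0.1, 2.8]
opening: 0.0456
```

```bash
python3 - <<'E'
from h import *
cab()
E
```

```text
tcp in cabinet mm [-76.3   6.8  84.9]
```

Request:
{"api": "jog_arm", "payload": {"motion": [{"offset":[0,0,-4],"roll":0,"hand":40},{"offset":[0,0,-8],"roll":0,"hand":40},{"offset":[0,0,-14],"roll":0,"hand":40},{"offset":[0,0,-22],"roll":0,"hand":40},{"offset":[0,0,-32],"roll":0,"hand":40},{"offset":[0,0,-44],"roll":0,"hand":40},{"offset":[0,0,-58],"roll":0,"hand":40},{"offset":[0,0,-74],"roll":0,"hand":40},{"offset":[0,0,-90],"roll":0,"hand":40},{"offset":[0,0,-106],"roll":0,"hand":40},{"offset":[0,0,-120],"roll":0,"hand":40},{"offset":[0,0,-132],"roll":0,"hand":40},{"offset":[0,0,-142],"roll":0,"hand":40},{"offset":[0,0,-148],"roll":0,"hand":40},{"offset":[0,0,-150],"roll":0,"hand":40},{"offset":[0,0,-150],"roll":0,"hand":40}]}}

```text
clock: 9.67
tool_pos: [0.5841, -0.1285, 0.235]
orientation: [180.0, 0.0, 170.5]
force: [-0.1, -1.0, -2.7]
opening: 0.0458
```

```bash
python3 - <<'E'
from h import *
from plant import cams,ctrl
o=ctrl.get_obs();cab();print(o["force"],o["opening"])
# tcp target: tray centre at track (-16,18); yaw 180-10.98
go(w(TT,TA,-.016,.018),o["tool_pos"][2],180+TA)
s=cams.snapshot("side")["img"][80:300,230:450,::-1];w_=cams.snapshot("wrist")["img"][:,:,::-1]
cv2.imwrite("pics/lift.png",np.hstack([cv2.resize(s,(400,400),interpolation=cv2.INTER_CUBIC),cv2.resize(w_[140:460,160:480],(400,400))]))
E
```

```text
tcp in cabinet mm [-76.7   6.7 235. ]
[-0.10357121 -1.00504652 -2.6731074 ] 0.04582768823657698
offset [5.600e+00 3.034e+02 1.000e-01] roll 0.025 j6 -105.8 t 9.6667
```

View pics/lift.png

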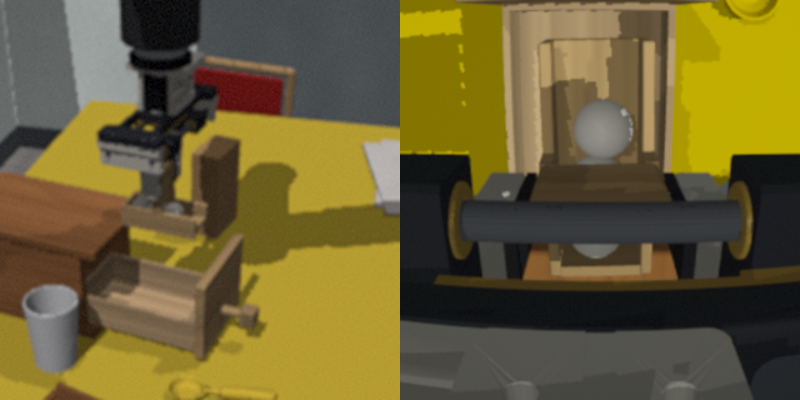

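The tray hangs level with the balls inside (view 8 of 12). Carrying it over to the track at this height.

Request:
{"api": "jog_arm", "payload": {"motion": [{"offset":[0,3,0],"roll":0,"hand":40},{"offset":[0,9,0],"roll":0,"hand":40},{"offset":[0,18,0],"roll":0,"hand":40},{"offset":[0,30,0],"roll":0,"hand":40},{"offset":[1,48,0],"roll":0,"hand":40},{"offset":[1,68,0],"roll":0,"hand":40},{"offset":[2,90,0],"roll":0,"hand":40},{"offset":[2,112,0],"roll":0.01,"hand":40},{"offset":[3,134,0],"roll":0.01,"hand":40},{"offset":[3,156,0],"roll":0.01,"hand":40},{"offset":[4,178,0],"roll":0.01,"hand":40},{"offset":[4,200,0],"roll":0.01,"hand":40},{"offset":[5,222,0],"roll":0.02,"hand":40},{"offset":[5,242,0],"roll":0.02,"hand":40},{"offset":[5,260,0],"roll":0.02,"hand":40},{"offset":[5,275,0],"roll":0.02,"hand":40},{"offset":[5,288,0],"roll":0.02,"hand":40},{"offset":[5,296,0],"roll":0.025,"hand":40},{"offset":[5,301,0],"roll":0.025,"hand":40},{"offset":[5,303,0],"roll":0.025,"hand":40}]}}

```text
clock: 11.43
tool_pos: [0.6293, 0.1716, 0.2344]
orientation: [-180.0, -0.0, 169.1]
force: [0.1, -0.4, -0.3]
opening: 0.0456
```

```bash
python3 - <<'E'
from h import *
from plant import cams,ctrl
o=ctrl.get_obs();print(o["force"],o["opening"])
go(w(TT,TA,-.016,.018),.165,180+TA)
t=cams.snapshot("scene");np.savez("scene2.npz",**t);w_=cams.snapshot("wrist")["img"][:,:,::-1]
cv2.imwrite("pics/over.png",np.hstack([cv2.resize(t["img"][130:310,330:510,::-1],(400,400),interpolation=cv2.INTER_CUBIC),cv2.resize(w_[60:460,120:520],(400,400))]))
E
```

```text
[ 0.10043393 -0.39968079 -0.34490502] 0.04562742995417925
offset [ 0.5 -0.1 69.4] roll 0.001 j6 -133.3 t 11.4333
```

View pics/over.png

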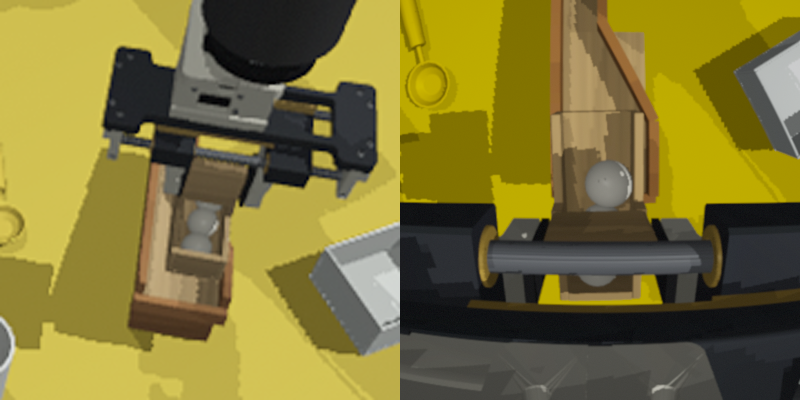

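Tray is over the track's wide end, with the open end toward the groove. The wrist view shows the guide wall's inner edge ≈(561,60) and the right wall's inner edge ≈(648,170), so I'll check alignment from those.

```bash
python3 - <<'E'
from h import *
from plant import cams,ctrl
o=ctrl.get_obs();s=cams.snapshot("wrist")
def totr(p): return R.from_euler("z",-TA,degrees=True).apply(np.asarray(p)-[*TT,0])*1e3
for n,(x,y) in dict(guide0=(561,20),guide1=(560,60),guide2=(559,100),rwall=(648,180),rwall2=(647,150),corner=(645,117),rout=(657,180)).items():
    z=.09
    for _ in range(5):
        q=totr(won(120+x-400,60+y,z,s,o)); z=.099+q[0]/1e3*np.tan(np.radians(8))
    print(n,q.round(1))
print("tray edge",[totr(won(120+x-400,60+112,.17+.014,s,o)).round(1) for x in (553,646)])
print("tcp",totr(o["tool_pos"]))
E
```

```text
guide0 [-139.3  -13.9   79.4]
guide1 [-105.4  -14.2   84.2]
guide2 [-73.2 -14.7  88.7]
rwall [-10.5  55.8  97.5]
rwall2 [-34.   54.8  94.2]
corner [-59.9  53.1  90.6]
rout [-10.5  63.1  97.5]
tray edge [array([-69. ,  -7.5, 184. ]), array([-69. ,  42.3, 184. ])]
tcp [-15.44754924  17.37689713 234.49081402]
```

The track pose agrees to about 1 mm. Lowering to just above the bar first, then pressing gently down and forward so the tray swivels in the pinch with its open end going down.

Request:
{"api": "jog_arm", "payload": {"motion": [{"offset":[0,0,5],"roll":0,"hand":40},{"offset":[0,0,12],"roll":0,"hand":40},{"offset":[0,0,22],"roll":0,"hand":40},{"offset":[0,0,34],"roll":0,"hand":40},{"offset":[0,0,46],"roll":0,"hand":40},{"offset":[0,0,58],"roll":0,"hand":40},{"offset":[0,0,68],"roll":0,"hand":40},{"offset":[0,0,76],"roll":0,"hand":40},{"offset":[0,0,81],"roll":0,"hand":40},{"offset":[0,0,83],"roll":0,"hand":40},{"offset":[0,0,84],"roll":0,"hand":40},{"offset":[0,0,84],"roll":0,"hand":40}]}}

```text
clock: 12.58
tool_pos: [0.6295, 0.1713, 0.1508]
orientation: [180.0, 0.0, 169.1]
force: [-0.0, 0.1, -1.0]
opening: 0.0455
```

Request:
{"api": "jog_arm", "payload": {"motion": [{"offset":[1,0,1],"roll":0,"hand":40},{"offset":[3,0,2],"roll":0,"hand":40},{"offset":[4,0,3],"roll":0,"hand":40},{"offset":[5,0,4],"roll":0,"hand":40},{"offset":[6,0,5],"roll":0,"hand":40},{"offset":[7,0,6],"roll":0,"hand":40}]}}

```text
clock: 13.08
tool_pos: [0.623, 0.1722, 0.1464]
orientation: [180.0, 0.1, 169.1]
force: [-2.4, -3.1, 10.7]
opening: 0.0456
```

Request:
{"api": "jog_arm", "payload": {"motion": [{"offset":[1,0,1],"roll":0,"hand":40},{"offset":[2,0,2],"roll":0,"hand":40},{"offset":[3,0,3],"roll":0,"hand":40},{"offset":[4,0,4],"roll":0,"hand":40},{"offset":[4,0,4],"roll":0,"hand":40}]}}

```text
clock: 13.5
tool_pos: [0.6192, 0.1728, 0.1435]
orientation: [180.0, 0.2, 169.1]
force: [-4.5, -3.1, 14.0]
opening: 0.0461
```

```bash
python3 - <<'E'
from h import *
from plant import cams,ctrl
o=ctrl.get_obs();print(o["force"],o["opening"])
t=cams.snapshot("side");w_=cams.snapshot("wrist")["img"][:,:,::-1]
cv2.imwrite("pics/tip.png",np.hstack([cv2.resize(t["img"][220:400,210:390,::-1],(400,400),interpolation=cv2.INTER_CUBIC),cv2.resize(w_[60:460,120:520],(400,400))]))
E
```

```text
[-4.50113089 -3.14505132 13.97540681] 0.04605599339564663
```

View pics/tip.png

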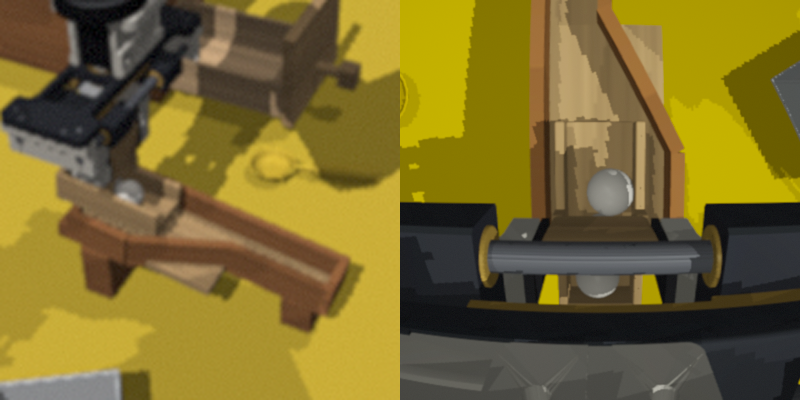

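View 10: the tray is inside the pan walls and starting to tip forward on the bar, with the balls still in. Continuing down.

Request:
{"api": "jog_arm", "payload": {"motion": [{"offset":[1,0,1],"roll":0,"hand":40},{"offset":[3,0,2],"roll":0,"hand":40},{"offset":[4,0,3],"roll":0,"hand":40},{"offset":[5,0,4],"roll":0,"hand":40},{"offset":[6,0,5],"roll":0,"hand":40},{"offset":[6,0,6],"roll":0,"hand":40},{"offset":[6,0,6],"roll":0,"hand":40}]}}

```text
clock: 14.18
tool_pos: [0.6127, 0.1742, 0.1377]
orientation: [180.0, 0.1, 169.1]
force: [-8.9, -1.9, 17.2]
opening: 0.046
```

```bash
cat >> h.py <<'E'
def totr(p): return R.from_euler("z",-TA,degrees=True).apply(np.asarray(p)-[*TT,0])*1e3
def balls(lo=60):
    # greyish-bright blobs near the track in the side and scene views
    from plant import cams
    for n in ("side","scene"):
        s=cams.snapshot(n); hsv=cv2.cvtColor(s["img"],cv2.COLOR_RGB2HSV)
        m=((hsv[...,1]<45)&(hsv[...,2]>110)).astype(np.uint8)
        q=np.zeros_like(m); 
        if n=="side": q[270:370,230:375]=1
        else: q[175:285,380:445]=1
        k,_,st,c=cv2.connectedComponentsWithStats(m*q)
        for i in range(1,k):
            if st[i,4]>15:
                p=R.from_euler("z",0).apply(0*c[i][0]*np.ones(3)); T=s["cam_to_world"]; o,d=ray(s["K"],T,*c[i])
                z=.07
                for _ in range(4):
                    p=o+d*(z-o[2])/d[2]; z=.0875+totr(p)[0]/1e3*np.tan(np.radians(8))
                print(n,c[i].round(0),"area",st[i,4],"track xyz",totr(p).round(0))
E
python3 - <<'E'
from h import *
from plant import ctrl
o=ctrl.get_obs();print(o["force"],totr(o["tool_pos"]).round(1));balls()
E
```

```text
[-8.93921568 -1.94896557 17.1708856 ] [-32.3  17.5 137.7]
side [242. 294.] area 218 track xyz [38.  2. 93.]
side [281. 314.] area 207 track xyz [-59.   8.  79.]
scene [408. 189.] area 228 track xyz [-226.   -2.   56.]
scene [438. 202.] area 33 track xyz [-197.   69.   60.]
scene [418. 210.] area 97 track xyz [-159.   25.   65.]
scene [412. 246.] area 55 track xyz [-48.  19.  81.]
```

Request:
{"api": "jog_arm", "payload": {"motion": [{"offset":[1,0,1],"roll":0,"hand":40},{"offset":[2,0,2],"roll":0,"hand":40},{"offset":[2,0,2],"roll":0,"hand":40},{"offset":[2,0,2],"roll":0,"hand":40},{"offset":[2,0,2],"roll":0,"hand":40},{"offset":[2,0,2],"roll":0,"hand":40},{"offset":[2,0,2],"roll":0,"hand":40},{"offset":[2,0,2],"roll":0,"hand":40},{"offset":[2,0,2],"roll":0,"hand":40},{"offset":[2,0,2],"roll":0,"hand":40}]}}

```text
clock: 15.12
tool_pos: [0.6121, 0.1744, 0.1371]
orientation: [179.9, 0.3, 169.1]
force: [-6.8, -3.2, 23.2]
opening: 0.0458
```

```bash
python3 - <<'E'
from h import *
from plant import ctrl
o=ctrl.get_obs();print(o["force"],totr(o["tool_pos"]).round(1));balls()
E
```

```text
[-6.76545379 -3.1531981  23.23620633] [-32.9  17.5 137.1]
side [243. 294.] area 231 track xyz [36.  3. 93.]
side [341. 336.] area 289 track xyz [-185.   -5.   61.]
scene [408. 189.] area 225 track xyz [-227.   -2.   56.]
scene [436. 202.] area 41 track xyz [-199.   66.   60.]
scene [417. 210.] area 96 track xyz [-159.   24.   65.]
```

Request:
{"api": "jog_arm", "payload": {"motion": [{"offset":[0,0,-1],"roll":0,"hand":40},{"offset":[0,0,-1],"roll":0,"hand":40},{"offset":[0,0,-1],"roll":0,"hand":40},{"offset":[0,0,-1],"roll":0,"hand":40},{"offset":[0,0,-1],"roll":0,"hand":40},{"offset":[0,0,-1],"roll":0,"hand":40},{"offset":[0,0,-1],"roll":0,"hand":40},{"offset":[0,0,-1],"roll":0,"hand":40},{"offset":[0,0,-1],"roll":0,"hand":40},{"offset":[0,0,-1],"roll":0,"hand":40},{"offset":[0,0,-1],"roll":0,"hand":40},{"offset":[0,0,-1],"roll":0,"hand":40},{"offset":[0,0,-1],"roll":0,"hand":40},{"offset":[0,0,-1],"roll":0,"hand":40}]}}

```text
clock: 16.38
tool_pos: [0.612, 0.1744, 0.1371]
orientation: [179.9, 0.2, 169.1]
force: [-3.7, -2.0, 16.8]
opening: 0.0459
```

```bash
python3 - <<'E'
from h import *
from plant import ctrl,cams
o=ctrl.get_obs();print(o["force"],totr(o["tool_pos"]).round(1));balls()
t=cams.snapshot("side");w_=cams.snapshot("wrist")["img"][:,:,::-1]
cv2.imwrite("pics/roll.png",np.hstack([cv2.resize(t["img"][220:400,210:390,::-1],(400,400),interpolation=cv2.INTER_CUBIC),cv2.resize(w_[0:460,90:550],(400,400))]))
E
```

```text
[-3.74049984 -1.98083048 16.75554492] [-33.   17.6 137.1]
side [242. 294.] area 229 track xyz [36.  3. 93.]
side [341. 336.] area 287 track xyz [-186.   -5.   61.]
scene [408. 189.] area 225 track xyz [-226.   -2.   56.]
scene [436. 202.] area 41 track xyz [-199.   66.   60.]
scene [417. 210.] area 94 track xyz [-159.   24.   65.]
```

View pics/roll.png

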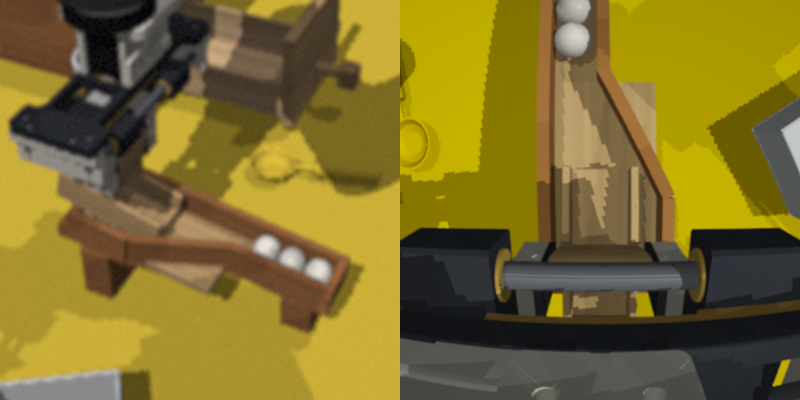

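View 11: all three balls sit in line at the groove's lower end and the tray is empty. Lifting straight up.

Request:
{"api": "jog_arm", "payload": {"motion": [{"offset":[0,0,-4],"roll":0,"hand":40},{"offset":[0,0,-10],"roll":0,"hand":40},{"offset":[0,0,-18],"roll":0,"hand":40},{"offset":[0,0,-28],"roll":0,"hand":40},{"offset":[0,0,-42],"roll":0,"hand":40},{"offset":[0,0,-58],"roll":0,"hand":40},{"offset":[0,0,-74],"roll":0,"hand":40},{"offset":[0,0,-90],"roll":0,"hand":40},{"offset":[0,0,-98],"roll":0,"hand":40},{"offset":[0,0,-102],"roll":0,"hand":40},{"offset":[0,0,-102],"roll":0,"hand":40}]}}

```text
clock: 17.5
tool_pos: [0.6108, 0.175, 0.2365]
orientation: [179.9, 0.1, 169.0]
force: [-0.2, 0.9, -0.2]
opening: 0.0457
```

```bash
python3 - <<'E'
from h import *
from plant import ctrl,cams
o=ctrl.get_obs();print(o["force"],o["opening"],totr(o["tool_pos"]).round(1));balls()
go(w(CT,CA,-.093,.004),o["tool_pos"][2],170.5)
E
```

```text
[-0.15989126  0.87652547 -0.17529372] 0.04571739595937984 [-34.3  17.8 236.5]
side [341. 336.] area 279 track xyz [-185.   -5.   61.]
scene [405. 205.] area 45 track xyz [-169.   -6.   64.]
offset [ -15.7 -305.7   -1.6] roll -0.026 j6 -134.5 t 17.6
```

Request:
{"api": "jog_arm", "payload": {"motion": [{"offset":[0,-4,0],"roll":0,"hand":40},{"offset":[0,-12,0],"roll":0,"hand":40},{"offset":[-1,-24,0],"roll":0,"hand":40},{"offset":[-2,-40,0],"roll":0,"hand":40},{"offset":[-3,-60,0],"roll":0,"hand":40},{"offset":[-4,-82,0],"roll":0,"hand":40},{"offset":[-5,-105,0],"roll":-0.01,"hand":40},{"offset":[-6,-128,0],"roll":-0.01,"hand":40},{"offset":[-7,-151,0],"roll":-0.01,"hand":40},{"offset":[-8,-174,0],"roll":-0.01,"hand":40},{"offset":[-10,-197,0],"roll":-0.02,"hand":40},{"offset":[-11,-220,0],"roll":-0.02,"hand":40},{"offset":[-12,-242,0],"roll":-0.02,"hand":40},{"offset":[-13,-262,0],"roll":-0.02,"hand":40},{"offset":[-14,-278,0],"roll":-0.026,"hand":40},{"offset":[-15,-290,0],"roll":-0.026,"hand":40},{"offset":[-16,-299,0],"roll":-0.026,"hand":40},{"offset":[-16,-304,0],"roll":-0.026,"hand":40},{"offset":[-16,-306,0],"roll":-0.026,"hand":40},{"offset":[-16,-306,0],"roll":-0.026,"hand":40}]}}

```text
clock: 19.27
tool_pos: [0.5681, -0.1289, 0.2355]
orientation: [180.0, -0.0, 170.5]
force: [0.5, 0.0, -0.5]
opening: 0.0458
```

```bash
python3 - <<'E'
from h import *
cab();go(w(CT,CA,-.093,.004),.1,170.5)
E
```

```text
tcp in cabinet mm [-92.4   3.7 235.5]
offset [  0.6   0.3 135.5] roll 0.0 j6 -105.9 t 19.2667
```

Request:
{"api": "jog_arm", "payload": {"motion": [{"offset":[0,0,6],"roll":0,"hand":40},{"offset":[0,0,18],"roll":0,"hand":40},{"offset":[0,0,36],"roll":0,"hand":40},{"offset":[0,0,56],"roll":0,"hand":40},{"offset":[0,0,76],"roll":0,"hand":40},{"offset":[0,0,96],"roll":0,"hand":40},{"offset":[0,0,114],"roll":0,"hand":40},{"offset":[0,0,126],"roll":0,"hand":40},{"offset":[0,0,133],"roll":0,"hand":40},{"offset":[0,0,136],"roll":0,"hand":40},{"offset":[0,0,136],"roll":0,"hand":40}]}}

```text
clock: 20.18
tool_pos: [0.568, -0.1283, 0.099]
orientation: [-180.0, -0.1, 170.6]
force: [-0.6, 0.4, -2.1]
opening: 0.046
```

Request:
{"api": "jog_arm", "payload": {"motion": [{"offset":[-1,0,2],"roll":0,"hand":40},{"offset":[-3,0,4],"roll":0,"hand":40},{"offset":[-5,0,5],"roll":0,"hand":40},{"offset":[-7,0,7],"roll":0,"hand":40},{"offset":[-9,0,8],"roll":0,"hand":40},{"offset":[-9,0,8],"roll":0,"hand":40}]}}

```text
clock: 20.68
tool_pos: [0.5778, -0.1303, 0.0921]
orientation: [-180.0, 0.1, 170.5]
force: [-0.6, 1.5, 4.7]
opening: 0.0459
```

Request:
{"api": "jog_arm", "payload": {"motion": [{"offset":[-2,0,1],"roll":0,"hand":40},{"offset":[-4,0,2],"roll":0,"hand":40},{"offset":[-5,0,3],"roll":0,"hand":40},{"offset":[-7,0,4],"roll":0,"hand":40},{"offset":[-8,0,5],"roll":0,"hand":40},{"offset":[-9,0,6],"roll":0,"hand":40},{"offset":[-9,0,6],"roll":0,"hand":40}]}}

```text
clock: 21.27
tool_pos: [0.5875, -0.1319, 0.0869]
orientation: [-180.0, 0.2, 170.6]
force: [0.2, 0.3, 7.8]
opening: 0.0459
```

```bash
python3 - <<'E'
from h import *
cab()
E
```

```text
tcp in cabinet mm [-72.7   3.9  86.9]
```

Request:
{"api": "jog_arm", "payload": {"motion": [{"offset":[-1,0,1],"roll":0,"hand":40},{"offset":[-2,0,2],"roll":0,"hand":40},{"offset":[-2,0,3],"roll":0,"hand":40},{"offset":[-2,0,3],"roll":0,"hand":40}]}}

```text
clock: 21.6
tool_pos: [0.59, -0.1323, 0.0843]
orientation: [-180.0, 0.2, 170.6]
force: [0.6, 0.7, 8.2]
opening: 0.0454
```

Request:
{"api": "jog_arm", "payload": {"motion": [{"offset":[0,0,0],"roll":0,"hand":55},{"offset":[0,0,0],"roll":0,"hand":65},{"offset":[0,0,-1],"roll":0,"hand":75},{"offset":[0,0,-2],"roll":0,"hand":75},{"offset":[0,0,-10],"roll":0,"hand":75},{"offset":[0,0,-30],"roll":0,"hand":75},{"offset":[0,0,-65],"roll":0,"hand":75},{"offset":[0,0,-105],"roll":0,"hand":75},{"offset":[0,0,-145],"roll":0,"hand":75},{"offset":[0,0,-155],"roll":0,"hand":75},{"offset":[0,0,-155],"roll":0,"hand":75}]}}

```text
clock: 22.52
tool_pos: [0.5899, -0.1322, 0.243]
orientation: [179.9, 0.5, 170.6]
force: [0.7, 0.4, 0.2]
opening: 0.0751
```

```bash
python3 - <<'E'
from h import *
from plant import ctrl,cams
cab();o=ctrl.get_obs();print(o["opening"])
go(w(CT,CA,-.26,-.001),.24,170.5)
t=cams.snapshot("side");np.savez("side2.npz",**t);w_=cams.snapshot("wrist")["img"][:,:,::-1]
cv2.imwrite("pics/placed.png",np.hstack([cv2.resize(t["img"][150:310,230:390,::-1],(400,400),interpolation=cv2.INTER_CUBIC),cv2.resize(w_[60:460,120:520],(400,400))]))
E
```

```text
tcp in cabinet mm [-70.3   4.  243. ]
0.07505918040100248
offset [189.7  -4.9   1.5] roll 0.001 j6 -105.4 t 22.5167
```

View pics/placed.png

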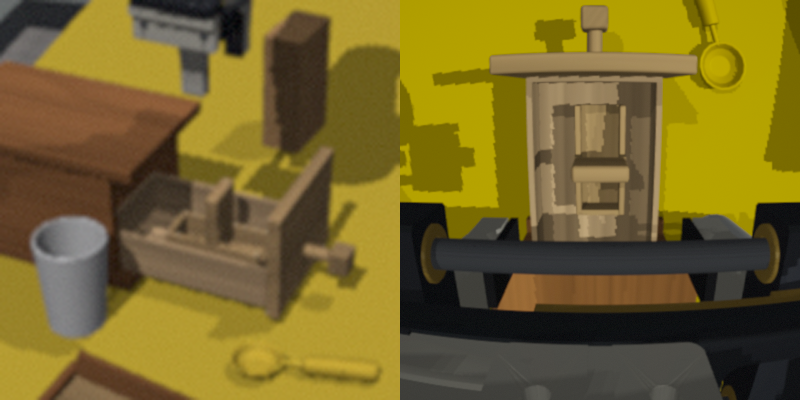

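View 12: the tray stands upright and empty inside the drawer, clear of every wall. Moving out in front of the pull to push it shut with closed fingers.

Request:
{"api": "jog_arm", "payload": {"motion": [{"offset":[35,-2,0],"roll":0,"hand":40},{"offset":[75,-5,0],"roll":0,"hand":20},{"offset":[115,-5,0],"roll":0,"hand":0},{"offset":[150,-5,0],"roll":0,"hand":0},{"offset":[175,-5,0],"roll":0,"hand":0},{"offset":[185,-5,0],"roll":0,"hand":0},{"offset":[185,-5,0],"roll":0,"hand":0},{"offset":[185,-5,0],"roll":0,"hand":0}]}}

```text
clock: 23.28
tool_pos: [0.4046, -0.1064, 0.2374]
orientation: [-180.0, 0.0, 170.6]
force: [0.6, 0.4, 0.1]
opening: 0.0275
```

```bash
python3 - <<'E'
from h import *
cab();go(w(CT,CA,-.25,-.001),.047,170.5)
E
```

```text
tcp in cabinet mm [-257.3   -1.1  237.4]
offset [-7.300e+00  1.000e-01  1.904e+02] roll 0.001 j6 -112.0 t 23.2833
```

Request:
{"api": "jog_arm", "payload": {"motion": [{"offset":[0,0,30],"roll":0,"hand":0},{"offset":[0,0,65],"roll":0,"hand":0},{"offset":[0,0,100],"roll":0,"hand":0},{"offset":[0,0,135],"roll":0,"hand":0},{"offset":[0,0,165],"roll":0,"hand":0},{"offset":[0,0,182],"roll":0,"hand":0},{"offset":[0,0,188],"roll":0,"hand":0},{"offset":[-4,0,188],"roll":0,"hand":0},{"offset":[-12,0,188],"roll":0,"hand":0},{"offset":[-20,0,188],"roll":0,"hand":0},{"offset":[-28,0,188],"roll":0,"hand":0},{"offset":[-36,0,188],"roll":0,"hand":0},{"offset":[-44,0,188],"roll":0,"hand":0},{"offset":[-52,0,188],"roll":0,"hand":0}]}}

```text
clock: 24.45
tool_pos: [0.4568, -0.1152, 0.05]
orientation: [180.0, 0.0, 170.5]
force: [-1.6, 0.6, 1.3]
opening: 0.0005
```

```bash
python3 - <<'E'
from h import *
from plant import ctrl
cab();print(ctrl.get_obs()["force"])
E
```

```text
tcp in cabinet mm [-204.4   -1.2   50. ]
[-1.60219184  0.57734935  1.34450111]
```

Request:
{"api": "jog_arm", "payload": {"motion": [{"offset":[-8,0,0],"roll":0,"hand":0},{"offset":[-18,0,0],"roll":0,"hand":0},{"offset":[-28,0,0],"roll":0,"hand":0},{"offset":[-38,0,0],"roll":0,"hand":0},{"offset":[-48,0,0],"roll":0,"hand":0},{"offset":[-58,0,0],"roll":0,"hand":0},{"offset":[-68,0,0],"roll":0,"hand":0},{"offset":[-78,0,0],"roll":0,"hand":0},{"offset":[-88,0,0],"roll":0,"hand":0},{"offset":[-98,0,0],"roll":0,"hand":0},{"offset":[-108,0,0],"roll":0,"hand":0},{"offset":[-118,0,0],"roll":0,"hand":0},{"offset":[-125,0,0],"roll":0,"hand":0},{"offset":[-129,0,0],"roll":0,"hand":0},{"offset":[-131,0,0],"roll":0,"hand":0},{"offset":[-131,0,0],"roll":0,"hand":0}]}}

```text
clock: 25.78
tool_pos: [0.5857, -0.1365, 0.0496]
orientation: [180.0, 0.0, 170.5]
force: [-0.8, -1.0, -1.0]
opening: 0.0003
```

```bash
python3 - <<'E'
from h import *
from plant import ctrl
cab();print(ctrl.get_obs()["force"])
E
```

```text
tcp in cabinet mm [-73.7  -0.9  49.6]
[-0.82754878 -0.96507114 -1.01670208]
```

Now creeping the last ~15 mm until the force shows the stop.

Request:
{"api": "jog_arm", "payload": {"motion": [{"offset":[-3,0,0],"roll":0,"hand":0},{"offset":[-6,0,0],"roll":0,"hand":0},{"offset":[-8,0,0],"roll":0,"hand":0},{"offset":[-10,0,0],"roll":0,"hand":0},{"offset":[-12,0,0],"roll":0,"hand":0},{"offset":[-13,0,0],"roll":0,"hand":0},{"offset":[-14,0,0],"roll":0,"hand":0},{"offset":[-14,0,0],"roll":0,"hand":0}]}}

```text
clock: 26.45
tool_pos: [0.599, -0.1389, 0.0496]
orientation: [180.0, 0.0, 170.5]
force: [-1.3, 1.4, -0.7]
opening: 0.0001
```

```bash
python3 - <<'E'
from h import *
from plant import ctrl
cab();print(ctrl.get_obs()["force"])
E
```

```text
tcp in cabinet mm [-60.2  -1.1  49.6]
[-1.28596956  1.35181075 -0.66975652]
```

Request:
{"api": "jog_arm", "payload": {"motion": [{"offset":[-1,0,0],"roll":0,"hand":0},{"offset":[-2,0,0],"roll":0,"hand":0},{"offset":[-3,0,0],"roll":0,"hand":0},{"offset":[-3,0,0],"roll":0,"hand":0}]}}

```text
clock: 26.78
tool_pos: [0.5991, -0.1392, 0.0492]
orientation: [-180.0, -0.3, 170.5]
force: [-9.5, 4.5, 6.4]
opening: 0.0005
```

```bash
python3 - <<'E'
from h import *
from plant import ctrl
cab();print(ctrl.get_obs()["force"])
E
```

```text
tcp in cabinet mm [-60.1  -1.4  49.2]
[-9.50760937  4.52735885  6.39636725]
```

Request:
{"api": "jog_arm", "payload": {"motion": [{"offset":[-1,0,0],"roll":0,"hand":0},{"offset":[-2,0,0],"roll":0,"hand":0},{"offset":[-2,0,0],"roll":0,"hand":0},{"offset":[5,0,0],"roll":0,"hand":0},{"offset":[20,0,0],"roll":0,"hand":0},{"offset":[45,0,0],"roll":0,"hand":0},{"offset":[75,0,0],"roll":0,"hand":0},{"offset":[100,0,-20],"roll":0,"hand":0},{"offset":[100,0,-60],"roll":0,"hand":0},{"offset":[100,0,-100],"roll":0,"hand":0},{"offset":[100,0,-140],"roll":0,"hand":0},{"offset":[100,0,-180],"roll":0,"hand":0},{"offset":[100,0,-200],"roll":0,"hand":0},{"offset":[100,0,-200],"roll":0,"hand":0}]}}

```text
clock: 27.95
tool_pos: [0.5063, -0.1233, 0.2559]
orientation: [179.9, 0.6, 170.6]
force: [-0.1, -0.3, -0.2]
opening: 0.0003
```

```bash
python3 - <<'E'
from h import *
from plant import ctrl,cams
cab();o=ctrl.get_obs();print(o["force"]);balls()
s=cams.snapshot("wrist");g=s["img"].astype(int)
# wood of the pull vs yellow table: blue channel > 40 along the pull's column
K=s["K"]
for u in (316,320,324):
    col=g[:300,u]; r=np.where(col[:,2]>22)[0]; r=r[r>60]; print(u,r[:12])
    if len(r): print(" pull front bottom",tocab(won(u,r[0],.038,s,o)).round(1))
a,b=np.load("side0.npz")["img"].astype(int),cams.snapshot("side")["img"].astype(int)
d=(np.abs(a-b).sum(2)>70).astype(np.uint8); k,_,st,c=cv2.connectedComponentsWithStats(d)
print([(c[i].round(),st[i,:5]) for i in range(1,k) if st[i,4]>40 and c[i][0]<480])
E
```

```text
tcp in cabinet mm [-154.3   -1.   255.9]
[-0.11412318 -0.32473159 -0.2363277 ]
side [256. 276.] area 194 track xyz [ 41. -60.  93.]
side [329. 331.] area 84 track xyz [-160.   -5.   65.]
side [341. 336.] area 85 track xyz [-185.   -5.   62.]
side [353. 341.] area 85 track xyz [-210.   -5.   58.]
scene [408. 199.] area 194 track xyz [-193.    1.   60.]
316 []
320 []
324 []
[(array([359.,  68.]), array([ 315,    0,  141,  176, 9555], dtype=int32)), (array([474.,   1.]), array([462,   0,  26,   3,  55], dtype=int32)), (array([306., 209.]), array([305, 198,   4,  31,  72], dtype=int32)), (array([276., 233.]), array([275, 223,   4,  23,  51], dtype=int32)), (array([282., 239.]), array([279, 224,   6,  32,  98], dtype=int32)), (array([312., 238.]), array([308, 234,   8,  11,  54], dtype=int32)), (array([237., 311.]), array([ 183,  255,  137,  110, 4057], dtype=int32)), (array([275., 318.]), array([249, 303,  65,  27, 647], dtype=int32)), (array([330., 330.]), array([324, 326,  12,  10,  87], dtype=int32)), (array([341., 335.]), array([336, 331,  11,  10,  85], dtype=int32)), (array([353., 340.]), array([348, 336,  11,  10,  85], dtype=int32)), (array([299., 344.]), array([286, 340,  22,  10,  99], dtype=int32)), (array([452., 405.]), array([  334,   349,   264,   102, 15024], dtype=int32)), (array([266., 366.]), array([257, 364,  22,   6,  50], dtype=int32)), (array([309., 370.]), array([295, 365,  38,  11, 153], dtype=int32))]
```

```bash
python3 - <<'E'
from h import *
from plant import cams,ctrl
for n,(y0,y1,x0,x1) in dict(side=(232,290,240,280),scene=(265,325,296,342)).items():
    for im in (np.load(n+"0.npz")["img"],cams.snapshot(n)["img"]):
        h=cv2.cvtColor(im,cv2.COLOR_RGB2HSV)[y0:y1,x0:x1]; m=(h[...,1]<90).astype(np.uint8)
        k,_,st,c=cv2.connectedComponentsWithStats(m); i=1+st[1:,4].argmax(); print(n,"cup",st[i],c[i].round(1))
a,b=np.load("scene0.npz")["img"].astype(int),cams.snapshot("scene")["img"].astype(int)
d=(np.abs(a-b).sum(2)>90).astype(np.uint8); k,_,st,c=cv2.connectedComponentsWithStats(d)
print([(c[i].round(),st[i,:5]) for i in range(1,k) if st[i,4]>60])
o=ctrl.get_obs();s=cams.snapshot("wrist")
# strongest edges along the pull's column, as front-bottom / front-top cabinet x
g=cv2.GaussianBlur(s["img"],(1,5),0).astype(int); r=g[:,312:328].mean(1); e=np.abs(np.diff(r,axis=0)).sum(1)
for v in np.argsort(e[150:330])[::-1][:10]+150: print(v,int(e[v]),tocab(won(320,v+.5,.038,s,o)).round(0)[0],tocab(won(320,v+.5,.064,s,o)).round(0)[0])
E
```

```text
side cup [   1    4   33   49 1274] [18.7 26.4]
side cup [   2    4   32   49 1274] [18.8 26.6]
scene cup [   4    4   37   50 1450] [21.6 27.1]
scene cup [   4    4   37   50 1450] [21.6 27.2]
[(array([52., 15.]), array([   0,    0,   83,   50, 1446], dtype=int32)), (array([180., 105.]), array([    0,     0,   329,   222, 23374], dtype=int32)), (array([251.,   2.]), array([232,   0,  30,   7,  96], dtype=int32)), (array([382.,   8.]), array([379,   0,   6,  22,  61], dtype=int32)), (array([11., 27.]), array([  1,  20,  25,  15, 222], dtype=int32)), (array([297.,  41.]), array([290,  22,  16,  36, 404], dtype=int32)), (array([379.,  55.]), array([ 354,   23,   52,   65, 1375], dtype=int32)), (array([34., 43.]), array([28, 32, 12, 22, 95], dtype=int32)), (array([339.,  70.]), array([320,  62,  33,  13, 120], dtype=int32)), (array([295.,  69.]), array([287,  66,  16,   8,  81], dtype=int32)), (array([326., 111.]), array([320, 107,  14,   8,  82], dtype=int32)), (array([ 70., 199.]), array([  39,  183,   61,   36, 1617], dtype=int32)), (array([409., 198.]), array([403, 187,  12,  24, 183], dtype=int32))]
278 74 -95.0 -104.0
277 73 -96.0 -105.0
279 45 -94.0 -103.0
276 43 -97.0 -106.0
280 15 -92.0 -102.0
275 15 -98.0 -107.0
300 7 -70.0 -81.0
301 7 -69.0 -80.0
302 5 -68.0 -79.0
306 5 -63.0 -75.0
```

Earlier the gripper body reached TCP x=−58.2 without touching the overhang. The hard stop at −60.1 must therefore be the drawer itself bottoming out. Handing in.

```bash
python3 -c "
from plant import order;print(order.close_job())"
```

```text
the job is handed in; nothing more can be done
None
```

The job is done and handed in at about 28 s of the 72 s allowed. No verdict was reported.

**What I did**
- The interface has no tilt, so the tool stayed vertical throughout, unlike the leaning approach suggested for the pull.
- I pinched the pull by its outer edge and drew the drawer to its stop.
- I lifted the tray by pinching its handle across the width.
- I tipped it by lowering it over the track's rear bar until its open end met the pan floor.
- I set the empty tray back in the drawer and pushed the drawer shut on the pull.

**Last checks**
- **Balls:** all three are lined up in the groove at track x ≈ −160, −185 and −210, against the end stop.
- **Tray:** it was upright and empty in the drawer before I pushed it shut; it cannot be seen now.
- **Drawer:** it stopped hard at the expected place, holding still while the push force rose to about 10 N. I then commanded 2 mm more. I have no final picture of the shut pull, because the gripper hid it and my wrist-camera check of it found nothing usable. So "shut" rests on the force and position, plus the panel edges having moved further in.
- **Other things on the table:** the cup is unmoved to within a pixel. The before/after comparison showed no changed region at the tub or spoon. Near the carton I saw one changed patch, which I took for the arm's shadow but did not check.
- **Forces:** the highest reading printed was about 25 N, while centring on the pull.

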